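# Rack the microscope objectives in order of length

### The arm

A 6-joint arm with a two-finger parallel gripper is mounted at the origin on the work surface. World frame = base frame: x ahead of the robot, y to its left, z up, the work surface at z = 0. Lengths are in m, angles in rad, forces in N, time in s.
With the tool pointing down it reaches from about 0.35 to 0.875 m from the base axis. Payload 4.2 kg.
Tool frame: the origin (TCP) lies at the very end of the fingers, on their centre line; the grasp point (between the pads) lies 19 mm behind it; y points along the fingers, z is the direction in which the jaws open and shut, and the axes are right-handed (so a half turn about y gives the same grasp; the last joint's range is limited). The gripper opens to 85 mm and grips with 20 to 120 N. Pads are 22 mm wide; open, the fingers measure 114 mm over their backs; the gripper's body (76 mm by 85 mm) begins 54 mm behind the grasp point. The pads swing forward as they close: fully open they stand 13 mm farther back than shut.
Start: joints at [1.608, 0.385, 0.008, 0, -1.194, -0.259], TCP at [0.137, 0.61, 0.203] pointing down, gripper open.
Joint ranges: [-3.14, 3.14], [-1.21, 2.06], [-1.07, 1.41], [-3.16, 2.05], [-2.99, -0.16], [-3.1, 3.1]. Speed limits (rad/s): [2.79, 2.79, 3.14, 3.14, 3.14, 3.14].

### API

Orientations are given as a unit quaternion [x, y, z, w].
In Python, from rig import bot gives the robot as it stands. Calls block until the motion is done:
- bot.reach(position, orientation): joint-space move of the TCP to a pose.
- bot.movel(position, frame=None, max_speed=0.15): straight line of the TCP; frame=None keeps the orientation; max_speed is the mean speed in m/s.
- bot.move_j(angles): joint-space move.
- bot.gripper_to(opening, strength=None): opening from 0.0 (shut) to 1.0 (fully open); strength is the grip in N (None keeps the last); returns when the fingers have stopped.
- bot.wait(seconds).
- bot.inverse_kinematics(position, orientation): joint angles nearest the present ones, or None.
- bot.camera(name): name is "scene" or "top"; returns the picture (400x640x3 uint8, red, green, blue); there is no depth.
- bot.camera_model(name): a dict with "fx", "fy", "cx", "cy" (pixels), "distortion" ([k1, k2, p1, p2, k3] as OpenCV has them; the pictures are not rectified), "rvec" (rotation vector, rad) and "tvec" (3), from world to camera coordinates, as OpenCV has them. Camera axes: x right, y down, z forward; pixel columns grow to the right and rows downward; lengths in m; the calibration is good to about 2 mm. A picture is of the moment at which its call begins. camera_model takes no time and is no camera call.
A pose or a line that the arm cannot do raises bot.MotionError and nothing moves.
- bot.sign_off(): hands the job in, once; it reports no verdict.
Readings, each from a call of its own:
- bot.current_clock(): time.
- bot.current_qpos(): joint angles.
- bot.current_qvel(): joint speeds.
- bot.current_tau(): joint torques, N m.
- bot.current_tcp_pos(): TCP position.
- bot.current_tcp_rot(): TCP orientation.
- bot.current_force(): force on the tool from outside, world axes, zero at the start.
- bot.current_moment(): the same for the moment, N m.
- bot.current_opening(): opening from 0.0 (shut) to 1.0 (fully open).
Only numpy, scipy, OpenCV 4.12 (cv2) and the standard library are available. Lean on these libraries where they do the work, as an engineer would, in place of code of your own. Each camera call takes 0.05 s, during which the arm holds its last target.

### The job

Put the four microscope objectives away on the black storage bar in order of length, one in each cup: the shortest in the cup next to the bar's red end, then each longer one in the next cup, the longest at the far end. Stand each flat in its cup with the lens up as it is now, and do not drop or knock over any of them. Leave the oil bottle and the eyepiece where they are.

Things in the scene. Friction and masses are not known exactly. Their poses are not given: they have to be found in the camera images.
- objective_red: Loose microscope objective with a red colour band, the shortest of the four: 38 mm long. A round steel barrel 30 mm across, straight from 6 to 28 mm up, with a black knurled ring low down; above it a sloping red band and a slim nose with the lens on top. It stands upright on a 25 mm wide, 6 mm long brass mounting thread. Origin: centre of its underside (end of the thread); z up through the lens.
- objective_yellow: Loose microscope objective with a yellow colour band, the second shortest of the four: 46 mm long. A round steel barrel 30 mm across, straight from 6 to 32 mm up, with a black knurled ring low down; above it a sloping yellow band and a slim nose with the lens on top. It stands upright on a 25 mm wide, 6 mm long brass mounting thread. Origin: centre of its underside (end of the thread); z up through the lens.
- objective_green: Loose microscope objective with a green colour band, the second longest of the four: 54 mm long. A round steel barrel 31 mm across, straight from 6 to 36 mm up, with a black knurled ring low down; above it a sloping green band and a slim nose with the lens on top. It stands upright on a 25 mm wide, 6 mm long brass mounting thread. Origin: centre of its underside (end of the thread); z up through the lens.
- objective_blue: Loose microscope objective with a blue colour band, the longest of the four: 62 mm long. A round steel barrel 32 mm across, straight from 6 to 42 mm up, with a black knurled ring low down; above it a sloping blue band and a slim nose with the lens on top. It stands upright on a 25 mm wide, 6 mm long brass mounting thread. Origin: centre of its underside (end of the thread); z up through the lens.
- seat1: Seat nearest the red end of the storage bar: a shallow aluminium cup with a dark grey felt floor, 48 mm wide inside, 54 outside, rim 3 mm above the floor. Fixed. Origin: centre of the felt, 18 mm above the bench; z up, y along the bar to its red end, x across it. The bar lies at any angle on the bench and does not move: black, 64 mm wide, 16 mm high, with a 22 mm high red block at one end.
- seat2: Seat second from the red end of the storage bar: a shallow aluminium cup with a dark grey felt floor, 48 mm wide inside, 54 outside, rim 3 mm above the floor. Fixed. Origin: centre of the felt, 18 mm above the bench; z up, y along the bar to its red end, x across it. Seats follow every 62 mm along the bar.
- seat3: Seat third from the red end of the storage bar: a shallow aluminium cup with a dark grey felt floor, 48 mm wide inside, 54 outside, rim 3 mm above the floor. Fixed. Origin: centre of the felt, 18 mm above the bench; z up, y along the bar to its red end, x across it. Seats follow every 62 mm along the bar.
- seat4: Seat farthest from the red end of the storage bar: a shallow aluminium cup with a dark grey felt floor, 48 mm wide inside, 54 outside, rim 3 mm above the floor. Fixed. Origin: centre of the felt, 18 mm above the bench; z up, y along the bar to its red end, x across it. The bar is 258 mm long with its red block.
- oil_bottle: Bystander: small loose amber bottle with a black cap, 28 mm wide, 62 mm tall, upright. Origin: centre of its underside.
- eyepiece: Bystander: loose eyepiece, a short black barrel with a rubber eyecup on a narrower steel tube, 42 mm wide, 44 mm tall, without a colour band. Upright. Origin: centre of its underside.

How it is judged:
By the outcome, as a careful person would: the job done as asked, in the order asked, and still so for the second after the job is handed in, with the robot touching nothing.
It also fails if it takes over 109 s, if anything falls off the work surface, if the arm or the gripper's body presses on something with over 40 N, if the wrist force passes 120 N, or if a joint passes its speed limit or range.

## Working session

There is one attempt and no reset: what is moved stays moved. The work goes in short steps, each a Python script; the robot and the scene stay as the last script left them, time stands still between calls to the robot, and variables do not carry over. Pictures are saved under pics/ and viewed, and the job is handed in when it is done.

```bash
mkdir -p pics; ls
python3 - <<'E'
from rig import bot
import cv2
for n in ("scene","top"):
    im=bot.camera(n); cv2.imwrite(f"pics/{n}0.png",im[:,:,::-1]); m=bot.camera_model(n); print(n,m)
print(bot.current_clock(),bot.current_tcp_rot(),bot.current_opening())
E
```

```text
pics
scene {'fx': 446.323434086292, 'fy': 446.323434086292, 'cx': 319.2287560623126, 'cy': 199.8839569490845, 'distortion': array([-0.02986777,  0.        ,  0.        ,  0.        ,  0.        ]), 'rvec': array([ 1.53459927,  1.92780362, -0.89498782]), 'tvec': array([ 0.11753038, -0.33522442,  1.44462628])}
top {'fx': 405.78052562906527, 'fy': 405.78052562906527, 'cx': 316.79021092140306, 'cy': 195.99943380747305, 'distortion': array([-0.0776136,  0.       ,  0.       ,  0.       ,  0.       ]), 'rvec': array([ 2.15802023, -2.16019156,  0.12865895]), 'tvec': array([-0.01540202,  0.60813864,  1.05331625])}
0.1 [-0.07828148 -0.70208226  0.70342931  0.07835637] 0.9977030718961917
```

View pics/scene0.png

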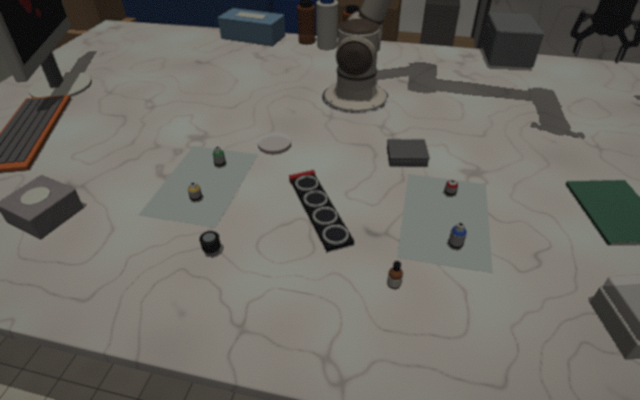

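View pics/top0.png

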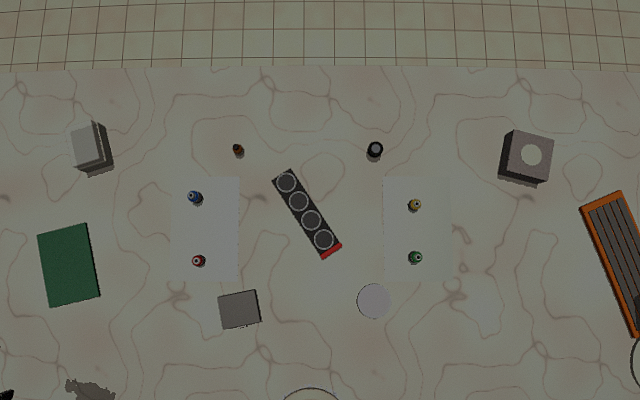

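Scene: the bar runs from the red end (300,175) to (340,245), with red/blue objectives on the right mat and green/yellow on the left. The top view shows blue (195,198), red (198,261), yellow (414,205), green (415,257), the bar from (285,175) to its red end at (330,250), the bottle at (238,150) and the eyepiece at (375,150). I'll enlarge crops next.

Run:
```python
import cv2,numpy as np
t=cv2.imread("pics/top0.png"); s=cv2.imread("pics/scene0.png")
def crop(im,cx,cy,w,h,k):
    c=im[cy-h//2:cy+h//2,cx-w//2:cx+w//2]; c=cv2.resize(c,None,fx=k,fy=k,interpolation=cv2.INTER_NEAREST)
    c=np.clip(c.astype(float)*1.7,0,255).astype(np.uint8)
    for i in range(0,w,5): cv2.line(c,(i*k,0),(i*k,6 if i%10 else 12),(0,0,255),1)
    for i in range(0,h,5): cv2.line(c,(0,i*k),(6 if i%10 else 12,i*k),(0,0,255),1)
    return c
pts={'blue':(195,198),'red':(198,260),'yel':(414,204),'grn':(415,257)}
a=np.hstack([crop(t,*p,24,24,8) for p in pts.values()])
ps={'blue':(458,235),'red':(451,187),'yel':(195,191),'grn':(219,157)}
b=np.hstack([crop(s,*p,24,28,8) for p in ps.values()])
cv2.imwrite("pics/crops.png",np.vstack([a,b]))
cv2.imwrite("pics/bar.png",crop(t,308,214,90,110,5))
cv2.imwrite("pics/bars.png",crop(s,320,210,80,90,6))
```

```text
(no output)
```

View pics/crops.png

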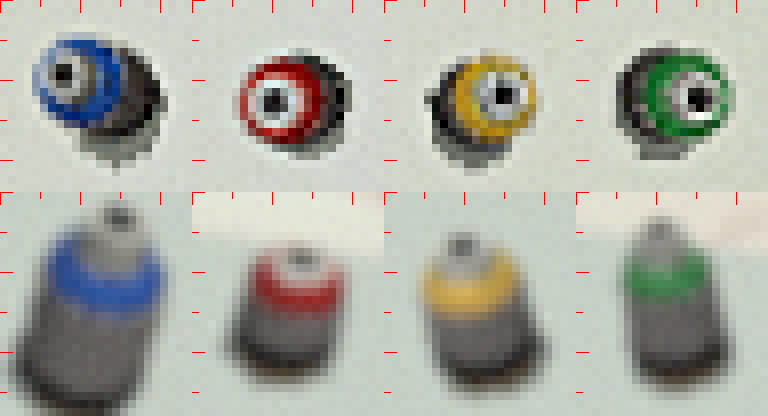

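View pics/bar.png

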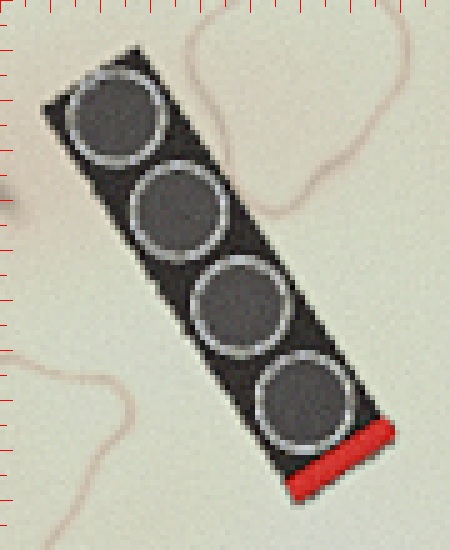

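View pics/bars.png

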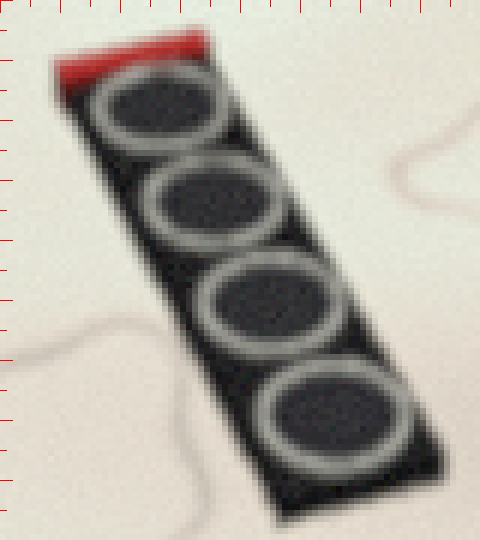

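Top crop: lens centres are blue (190.5,194.6), red (195.9,260.0), yellow (416.5,203.5), green (417.5,256.9). I read the scene-crop centres and cup rims the same way. Next I'll turn them into positions from both cameras.

```bash
cat > geo.py <<'E'
from rig import bot
import numpy as np, cv2
def back(cam,pts,z):
    m=bot.camera_model(cam); K=np.array([[m['fx'],0,m['cx']],[0,m['fy'],m['cy']],[0,0,1]])
    R=cv2.Rodrigues(m['rvec'])[0]; t=np.array(m['tvec'])
    u=cv2.undistortPoints(np.array(pts,float).reshape(-1,1,2),K,np.array(m['distortion'])).reshape(-1,2)
    d=np.c_[u,np.ones(len(u))]@R; c=-R.T@t; z=np.broadcast_to(z,len(u))
    return (c+d*((z-c[2])/d[:,2])[:,None])[:,:2]
E
python3 - <<'E'
from geo import *
np.set_printoptions(precision=4,suppress=True)
z=[.062,.038,.046,.054]
print("blue red yel grn"); a=back('top',[(190.5,194.6),(195.9,260),(416.5,203.5),(417.5,256.9)],z)
b=back('scene',[(460.5,223.7),(452.25,181),(192.25,182.9),(217,147)],z); print(np.c_[a,b,a-b])
s=np.array([(117,118),(179,211),(241,305),(304,402)])/5+(263,159)-.5
q=np.array([(335,416),(271,302),(213,200),(160,105)])/6+(280,165)-.5
a=back('top',s,.021); b=back('scene',q,.021); print("seats 4..1"); print(np.c_[a,b,a-b]); print(np.linalg.norm(np.diff(a,axis=0),axis=1),np.linalg.norm(np.diff(b,axis=0),axis=1))
a=back('top',[(238,150),(375,150)],[.06,.044]); print("bottle eyepiece",a)
E
```

```text
blue red yel grn
[[ 0.6091  0.3179  0.6079  0.3152  0.0013  0.0028]
 [ 0.4371  0.3053  0.4364  0.302   0.0007  0.0032]
 [ 0.5865 -0.2821  0.5855 -0.286   0.001   0.0039]
 [ 0.4455 -0.2789  0.4448 -0.2829  0.0007  0.004 ]]
seats 4..1
[[ 0.6484  0.0685  0.6512  0.0665 -0.0028  0.002 ]
 [ 0.5972  0.0343  0.5984  0.0317 -0.0012  0.0026]
 [ 0.546   0.0005  0.5467 -0.0027 -0.0008  0.0032]
 [ 0.4936 -0.0334  0.4942 -0.0372 -0.0005  0.0038]]
[0.0616 0.0613 0.0624] [0.0632 0.062  0.0629]
bottle eyepiece [[ 0.7295  0.1946]
 [ 0.7327 -0.1739]]
```

The two views agree to 2–4 mm, so I'll average them. I'll start with red, with the jaws set across the bar.

```bash
cat > ops.py <<'E'
from geo import *
from scipy.spatial.transform import Rotation as Ro
OBJ={'blue':(.6085,.3165),'red':(.4368,.3037),'yellow':(.586,-.284),'green':(.4452,-.2809)}
SEAT={4:np.array((.6498,.0675)),1:np.array((.4939,-.0353))}
u=(SEAT[1]-SEAT[4]);u/=np.linalg.norm(u); mid=(np.array((.6498,.0675))+(.5978,.033)+(.5464,-.0011)+(.4939,-.0353))/4
SEAT={i:mid+u*(.062*(2.5-i)) for i in (1,2,3,4)}
TH=np.arctan2(u[1],u[0])+np.pi/2
def quat(th):
    c,s=np.cos(th),np.sin(th)
    return Ro.from_matrix(np.array([[s,0,c],[-c,0,s],[0,-1,0]])).as_quat()
def best(p,ths):
    q0=np.array(bot.current_qpos()); r=[]
    for th in ths:
        for k in (-1,0,1):
            q=bot.inverse_kinematics(p,quat(th+k*np.pi))
            if q is not None: r.append((np.abs(np.array(q)-q0).max(),th+k*np.pi,q))
    return min(r,key=lambda x:x[0])
def snap(n):
    for c in ("scene","top"): cv2.imwrite(f"pics/{c}_{n}.png",bot.camera(c)[:,:,::-1])
E
python3 - <<'E'
from ops import *
print(SEAT,TH)
p=[*OBJ['red'],.12]
d,th,q=best(p,[TH]); print(d,th,q)
d2,th2,q2=best([*SEAT[1],.12],[th]);print(d2,th2,q2)
bot.gripper_to(1.0,40)
bot.reach(p,quat(th)); print(bot.current_clock(),bot.current_tcp_pos())
bot.movel([*OBJ['red'],.006],max_speed=.08); print(bot.current_clock(),bot.current_tcp_pos(),bot.current_force())
snap('r1')
E
python3 - <<'E'
import cv2,numpy as np
t=cv2.imread("pics/top_r1.png")[220:300,150:250];s=cv2.imread("pics/scene_r1.png")[130:230,400:510]
a=cv2.resize(t,(400,320),interpolation=2);b=cv2.resize(s,(396,360),interpolation=2)
c=np.zeros((360,800,3),np.uint8);c[:320,:400]=a;c[:,400:796]=b;cv2.imwrite("pics/r1c.png",np.clip(c*1.6,0,255).astype(np.uint8))
E
```

```text
{1: array([ 0.49433481, -0.03517071]), 2: array([ 0.54609494, -0.00104024]), 3: array([0.59785506, 0.03309024]), 4: array([0.64961519, 0.06722071])} -0.9878434352633905
1.4997097951533187 -0.9878434352633905 [ 0.91263835  0.3058213  -0.33800181  0.         -0.92697322  1.24111087]
1.3502869537178166 -4.129436088853184 [ 0.2572862   0.24797134 -0.42260086  0.         -0.90022413 -1.24512964]
1.9167 [0.43686694 0.30443843 0.12028168]
3.4917 [0.43708094 0.30398856 0.00649429] [-0.29544878  0.4111787  -0.28778831]
```

View pics/r1c.png

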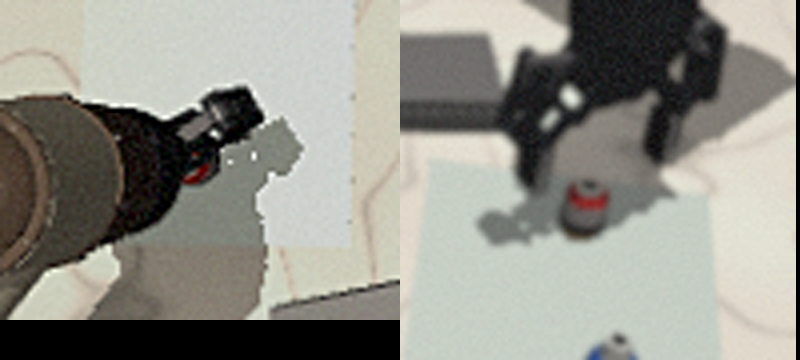

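The gripper is over red, but the fingers look offset from it. I'll project the expected tip positions into the pictures to check.

```bash
cat >> geo.py <<'E'
def proj(cam,P):
    m=bot.camera_model(cam); K=np.array([[m['fx'],0,m['cx']],[0,m['fy'],m['cy']],[0,0,1]])
    return cv2.projectPoints(np.array(P,float).reshape(-1,1,3),m['rvec'],m['tvec'],K,np.array(m['distortion']))[0].reshape(-1,2)
E
python3 - <<'E'
from ops import *
R=Ro.from_quat(bot.current_tcp_rot()).as_matrix(); p=np.array(bot.current_tcp_pos()); print(R.round(3),p, bot.current_opening())
z=R[:,2]; up=np.array([0,0,1.])
P=[p,p+z*.0425+up*.013,p-z*.0425+up*.013,p+z*.057+up*.02,p-z*.057+up*.02]
ims=[]
for c,(x0,y0) in (('scene',(405,120)),('top',(150,215))):
    im=cv2.imread(f'pics/{c}_r1.png')[y0:y0+90,x0:x0+100]
    im=np.clip(cv2.resize(im,None,fx=4,fy=4,interpolation=2)*1.6,0,255).astype(np.uint8)
    for i,(a,b) in enumerate(proj(c,P)):
        cv2.drawMarker(im,(int((a-x0+.5)*4),int((b-y0+.5)*4)),[(0,255,0),(255,0,255),(0,255,255),(255,0,255),(0,255,255)][i],0,9,1)
    ims.append(im)
cv2.imwrite('pics/ov1.png',np.hstack(ims))
E
```

```text
[[-0.835  0.001  0.551]
 [-0.551  0.001 -0.835]
 [-0.001 -1.    -0.   ]] [0.43702587 0.30397033 0.00649958] 0.999110901632627
```

View pics/ov1.png

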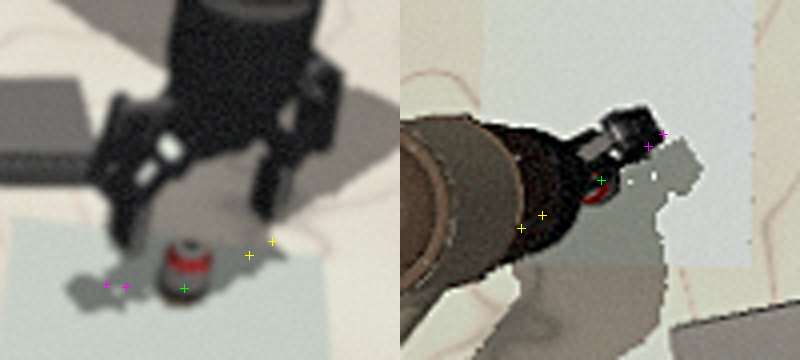

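The jaw direction is right, but the tips look about 10 px too high in the scene view. I'll half close to about 50 mm, clear of the 30 mm barrel, and look again.

Run:
```python
from ops import *
bot.gripper_to(.6); snap('r2'); print(bot.current_opening(),bot.current_clock(),bot.current_force())
R=Ro.from_quat(bot.current_tcp_rot()).as_matrix(); p=np.array(bot.current_tcp_pos())
z=R[:,2]; up=np.array([0,0,1.])
P=[p]+[p+s*z*.0255+up*h for s in (1,-1) for h in (0,.02,.04)]
ims=[]
for c,(x0,y0) in (('scene',(405,120)),('top',(150,215))):
    im=cv2.imread(f'pics/{c}_r2.png')[y0:y0+90,x0:x0+100]
    im=np.clip(cv2.resize(im,None,fx=4,fy=4,interpolation=2)*1.6,0,255).astype(np.uint8)
    for i,(a,b) in enumerate(proj(c,P)):
        cv2.drawMarker(im,(int((a-x0+.5)*4),int((b-y0+.5)*4)),(0,255,0) if i==0 else (255,0,255) if i<4 else (0,255,255),0,9,1)
    ims.append(im)
cv2.imwrite('pics/ov2.png',np.hstack(ims))
```

```text
0.6013638746803909 4.125 [-0.06293924  0.77320547  0.01640605]
```

View pics/ov2.png

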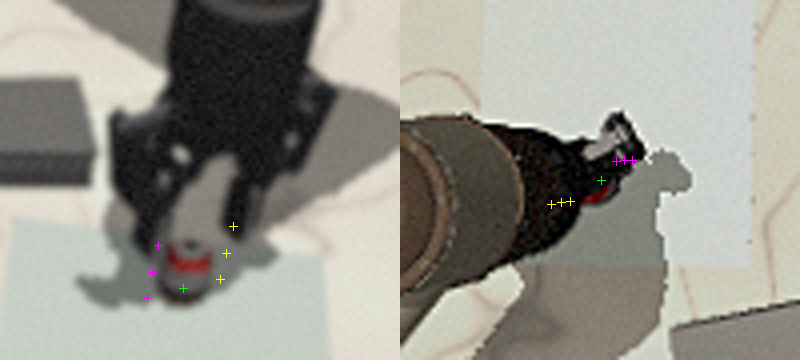

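Run:
```python
import cv2,numpy as np
im=cv2.imread('pics/scene_r2.png')[155:205,425:480]
o=cv2.resize(im,None,fx=12,fy=12,interpolation=cv2.INTER_NEAREST)
cv2.imwrite('pics/z2.png',np.clip(o*2.2,0,255).astype(np.uint8))
```

```text
(no output)
```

View pics/z2.png

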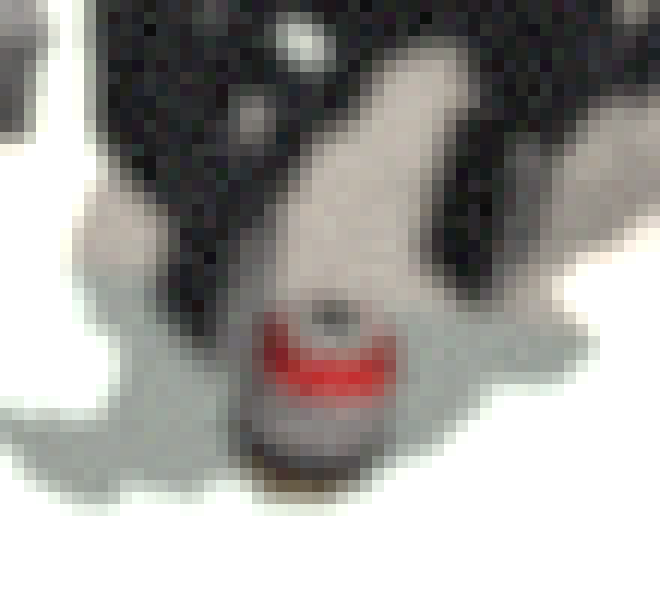

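The fingertips are visible at (441,184) and (464,179.5), which puts them roughly 25–30 mm above the reported TCP. That doesn't match the tool description, so I'll probe downwards slowly while watching the force.

Run:
```python
from ops import *
f0=np.array(bot.current_force())
for z in (.003,.000,-.003,-.006):
    bot.movel([*OBJ['red'],z],max_speed=.03); bot.wait(.1)
    f=np.array(bot.current_force()); print(z,bot.current_tcp_pos()[2],(f-f0).round(2))
    if abs(f-f0).max()>4: break
print(bot.current_clock())
```

```text
0.003 0.0028998485623804235 [ 0.57 -1.19  0.4 ]
0.0 -3.2135528159046856e-05 [-0.09 -1.08  0.06]
-0.003 -0.003052672411473799 [ 0.01 -0.7   0.09]
-0.006 -0.006049831383146298 [ 0.54 -1.8   0.39]
5.525
```

Run:
```python
from ops import *
f0=np.array(bot.current_force())
for z in (-.009,-.012,-.015):
    bot.movel([*OBJ['red'],z],max_speed=.03); bot.wait(.1)
    f=np.array(bot.current_force()); print(z,bot.current_tcp_pos()[2],(f-f0).round(2))
    if abs(f-f0).max()>4: break
snap('r3'); print(bot.current_clock())
im=cv2.imread('pics/scene_r3.png')[140:205,415:490]
cv2.imwrite('pics/z3.png',np.clip(cv2.resize(im,None,fx=9,fy=9,interpolation=2)*2.,0,255).astype(np.uint8))
```

```text
-0.009 -0.009057156422160977 [-0.51  0.15 -0.79]
-0.012 -0.012036497712085557 [-0.7   1.3  -0.52]
-0.015 -0.015050385022620683 [-0.6   0.54 -0.09]
6.675
```

View pics/z3.png

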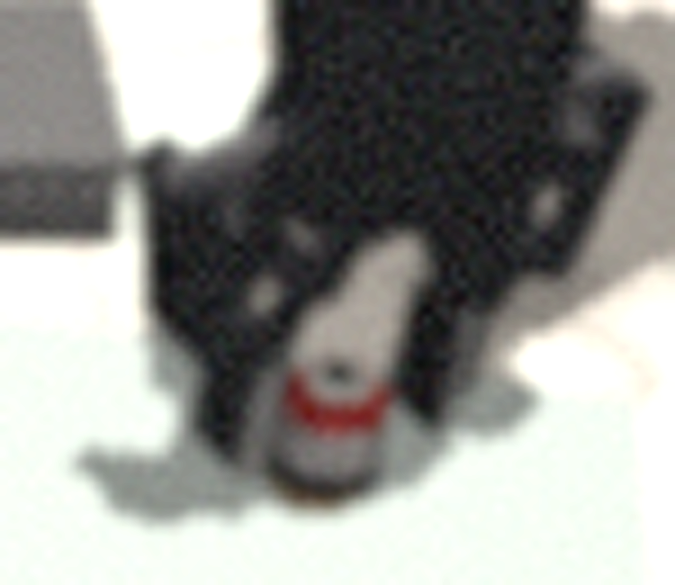

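Confirmed: there is still no contact at a reported TCP z of -15 mm, and the tips are still clear of the bench. Next I'll work out their actual height.

Run:
```python
from ops import *
np.set_printoptions(precision=1,suppress=True)
R=Ro.from_quat(bot.current_tcp_rot()).as_matrix(); p=np.array(bot.current_tcp_pos())
for s,n in ((1,'left seen 440.6,190.6'),(-1,'right seen 462.3,186.7')):
  print(n)
  for h in (0,.01,.02,.03):
    q=p.copy(); q[2]=h; print(h,[proj('scene',[q+s*R[:,2]*.031+R[:,0]*o])[0] for o in (-.011,0,.011)])
```

```text
left seen 440.6,190.6
0 [array([441.4, 199.4]), array([438.9, 196.6]), array([436.4, 193.9])]
0.01 [array([442.1, 196.2]), array([439.6, 193.4]), array([437.1, 190.6])]
0.02 [array([442.8, 192.9]), array([440.3, 190.1]), array([437.8, 187.4])]
0.03 [array([443.5, 189.6]), array([441. , 186.8]), array([438.5, 184.1])]
right seen 462.3,186.7
0 [array([463.6, 193.5]), array([461. , 190.8]), array([458.5, 188.1])]
0.01 [array([464.5, 190.3]), array([461.9, 187.5]), array([459.3, 184.9])]
0.02 [array([465.3, 187. ]), array([462.7, 184.3]), array([460.1, 181.6])]
0.03 [array([466.2, 183.7]), array([463.5, 181. ]), array([460.9, 178.3])]
```

Run:
```python
from ops import *
R=Ro.from_quat(bot.current_tcp_rot()).as_matrix(); p=np.array(bot.current_tcp_pos())
x0,y0=120,215;k=6
im=cv2.imread('pics/top_r3.png')[y0:y0+90,x0:x0+110]
im=np.clip(cv2.resize(im,None,fx=k,fy=k,interpolation=2)*1.8,0,255).astype(np.uint8)
for h in np.arange(0,.31,.05):
    a,b=proj('top',[[p[0],p[1],h]])[0]; cv2.drawMarker(im,(int((a-x0+.5)*k),int((b-y0+.5)*k)),(0,255,0),0,9,1)
for (a,b) in [(195.9,260)]: cv2.drawMarker(im,(int((a-x0+.5)*k),int((b-y0+.5)*k)),(255,0,255),1,9,1)
cv2.imwrite('pics/t3.png',im)
```

```text
(no output)
```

View pics/t3.png

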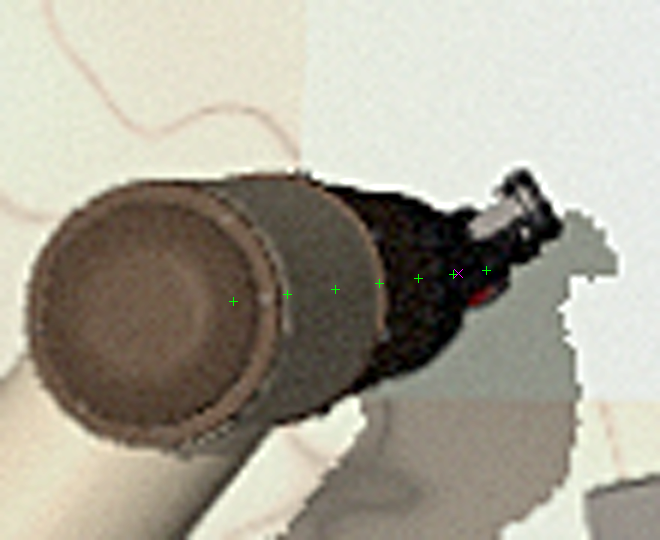

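The gripper's axis lies on the predicted line in the top view, so the xy position is right. The real tips sit about 25–30 mm higher than the reported TCP, so I'll touch the bench gently to measure the offset.

Run:
```python
from ops import *
F=[]
for _ in range(4): F.append(bot.current_force()); bot.wait(.02)
f0=np.mean(F,axis=0); z=-.015
while z>-.043:
    z-=.002 if z>-.023 else .001
    bot.movel([*OBJ['red'],z],max_speed=.03); bot.wait(.04)
    f=(np.array(bot.current_force())-f0); print(round(z,4),round(bot.current_tcp_pos()[2],4),f.round(1))
    if f[2]>2.5 or abs(f).max()>4: break
print(bot.current_clock())
```

```text
-0.017 -0.0171 [ 0.4  0.3 -0.8]
-0.019 -0.0191 [ 0.2 -0.5 -0. ]
-0.021 -0.0211 [-0.8 -0.6 -0.1]
-0.023 -0.0231 [ 0.4  0.3 -0.1]
-0.024 -0.024 [ 0.3 -0.6 -0.3]
-0.025 -0.025 [-0.2 -0.4 -1.1]
-0.026 -0.026 [-0.   0.  -0.6]
-0.027 -0.027 [0.  0.3 0.1]
-0.028 -0.028 [1.3 0.4 0.6]
-0.029 -0.029 [0.4 1.1 0.1]
-0.03 -0.0301 [-0.5  0.  -0.2]
-0.031 -0.0311 [ 0.7 -0.7 -0.4]
-0.032 -0.0316 [-1.1 -0.   4.8]
10.5333
```

The bench contact is at reported z = -0.0313 with opening 0.6, so the fingertips sit about 31 mm behind the reported TCP there. I'll use that correction and grasp red.

Run:
```python
from ops import *
bot.movel([*OBJ['red'],-.0235],max_speed=.05)
bot.gripper_to(0.0,40); print('open',bot.current_opening(),bot.current_force())
bot.movel([*OBJ['red'],.0],max_speed=.08); print(bot.current_opening(),bot.current_clock())
snap('r4')
a=cv2.imread('pics/scene_r4.png')[120:205,405:490];b=cv2.imread('pics/top_r4.png')[215:300,150:235]
cv2.imwrite('pics/z4.png',np.clip(np.hstack([cv2.resize(i,(395,395),interpolation=2) for i in (a,b)])*2.,0,255).astype(np.uint8))
```

```text
open 0.3388190193199132 [ 0.11935785 -0.31110369  2.24565517]
0.3361791227347941 11.6167
```

View pics/z4.png

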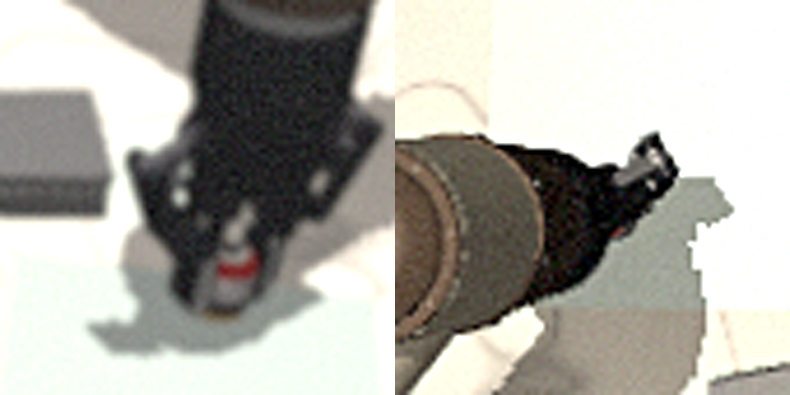

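Red is held upright at opening 0.337, about 29 mm, and its base is off the mat. Now I'll put it in seat 1.

```bash
cat >> ops.py <<'E'
def lower(xy,z0,z1,stop=3.,step=.001):
    F=[]
    for _ in range(3): F.append(bot.current_force()); bot.wait(.02)
    f0=np.mean(F,axis=0); z=z0
    while z>z1+1e-6:
        z=max(z-step,z1); bot.movel([*xy,z],max_speed=.03)
        f=np.array(bot.current_force())-f0
        if f[2]>stop or abs(f).max()>6: break
    print('lowered to',round(z,4),f.round(1)); return z
def place(n,zg,th):
    xy=SEAT[n]; d,th,q=best([*xy,.09],[th]); print('th',th,d)
    bot.reach([*xy,.09],quat(th)); bot.movel([*xy,zg+.018+.005],max_speed=.12)
    z=lower(xy,zg+.018+.005,zg+.018-.0015)
    bot.gripper_to(.6); bot.movel([*xy,z+.03],max_speed=.06); bot.movel([*xy,.09],max_speed=.15)
    print('placed',bot.current_clock(),bot.current_opening())
def pick(o,zg,th):
    xy=OBJ[o]; d,th,q=best([*xy,.08],[th]); print('th',th,d)
    bot.reach([*xy,.08],quat(th)); bot.gripper_to(.65,40); bot.movel([*xy,zg+.0],max_speed=.1)
    bot.gripper_to(0.,40); print('grip',bot.current_opening())
    bot.movel([*xy,zg+.03],max_speed=.08); bot.movel([*xy,.09],max_speed=.15); print(o,bot.current_opening(),bot.current_clock()); return th
E
python3 - <<'E'
from ops import *
bot.movel([*OBJ['red'],.09],max_speed=.15)
place(1,-.0235,TH)
snap('r5')
a=cv2.imread('pics/scene_r5.png')[155:255,270:370];b=cv2.imread('pics/top_r5.png')[160:260,260:360]
cv2.imwrite('pics/z5.png',np.clip(np.hstack([cv2.resize(i,(400,400),interpolation=2) for i in (a,b)])*2.,0,255).astype(np.uint8))
E
```

```text
th -0.9878434352633905 0.6553597298702569
lowered to -0.0065 [-2.1  1.4  8.3]
placed 17.8083 0.6036558309976261
```

View pics/z5.png

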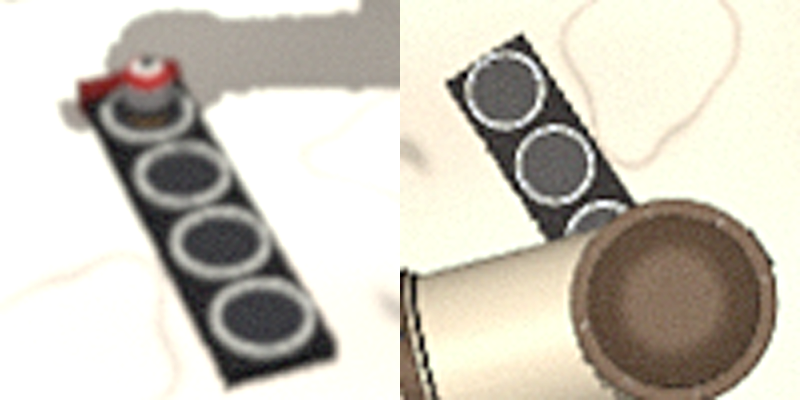

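Red stands upright in seat 1 next to the red end. Yellow goes into seat 2 next, with the grasp height adjusted for its length.

Run:
```python
from ops import *
th=pick('yellow',-.021,TH)
snap('y1')
if .28<bot.current_opening()<.42: place(2,-.021,TH)
snap('y2')
a=cv2.imread('pics/scene_y1.png')[120:220,140:240];b=cv2.imread('pics/scene_y2.png')[155:255,270:370]
cv2.imwrite('pics/zy.png',np.clip(np.hstack([cv2.resize(i,(400,400),interpolation=2) for i in (a,b)])*2.,0,255).astype(np.uint8))
```

```text
th -0.9878434352633905 0.46063222258119924
grip 0.33622564118282383
yellow 0.3365270989165786 21.8917
th -0.9878434352633905 0.4984534048433633
lowered to -0.003 [-2.   0.3  6.5]
placed 26.8417 0.5970484352473656
```

View pics/zy.png

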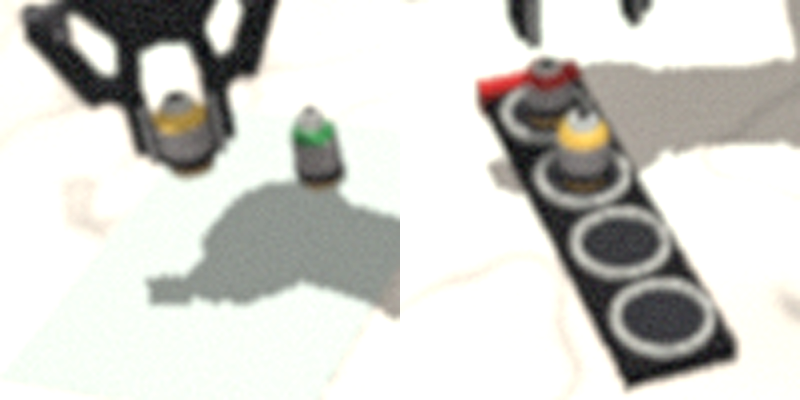

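Yellow is upright in seat 2 and red is undisturbed. Next is green into seat 3.

Run:
```python
from ops import *
th=pick('green',-.019,TH)
if .28<bot.current_opening()<.42: place(3,-.019,TH)
snap('g2')
th=pick('blue',-.016,TH)
snap('b1')
a=cv2.imread('pics/scene_g2.png')[155:255,270:370];b=cv2.imread('pics/scene_b1.png')[150:250,400:500]
cv2.imwrite('pics/zg.png',np.clip(np.hstack([cv2.resize(i,(400,400),interpolation=2) for i in (a,b)])*2.,0,255).astype(np.uint8))
```

```text
th -0.9878434352633905 0.5495011499496807
grip 0.3482074032282515
green 0.3498854933455127 30.9917
th -0.9878434352633905 0.5799020158479318
lowered to -0.001 [-2.2 -0.1  5.6]
placed 36.025 0.6021353284294345
th -0.9878434352633905 0.38933490352808575
grip 0.36040854627502594
blue 0.36170864018284415 40.075
```

View pics/zg.png

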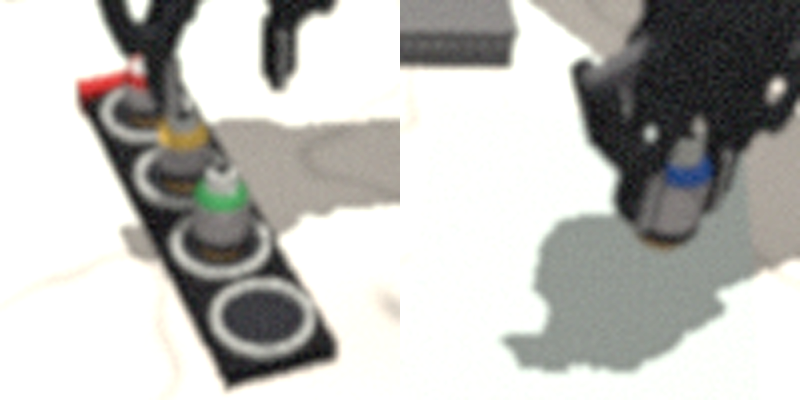

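Green stands upright in seat 3, and blue is gripped straight. Now I'll place blue in seat 4, then move clear and check everything.

Run:
```python
from ops import *
place(4,-.016,TH)
bot.move_j([1.608,0.385,0.008,0,-1.194,-0.259]); print(bot.current_clock())
snap('f')
a=cv2.imread('pics/scene_f.png');b=cv2.imread('pics/top_f.png')
cv2.imwrite('pics/zf.png',np.clip(np.hstack([cv2.resize(i,(400,400),interpolation=2) for i in (a[155:255,270:370],b[160:260,260:360])])*2.,0,255).astype(np.uint8))
d=np.abs(b.astype(int)-cv2.imread('pics/top0.png')).max(2)
print('bottle diff',d[138:165,225:252].max(),'eyepiece diff',d[135:165,360:392].max())
```

```text
th -0.9878434352633905 0.3644559020654774
lowered to 0.002 [-2.8  0.5  5.8]
placed 44.825 0.6007782468942612
47.4917
bottle diff 16 eyepiece diff 18
```

View pics/zf.png

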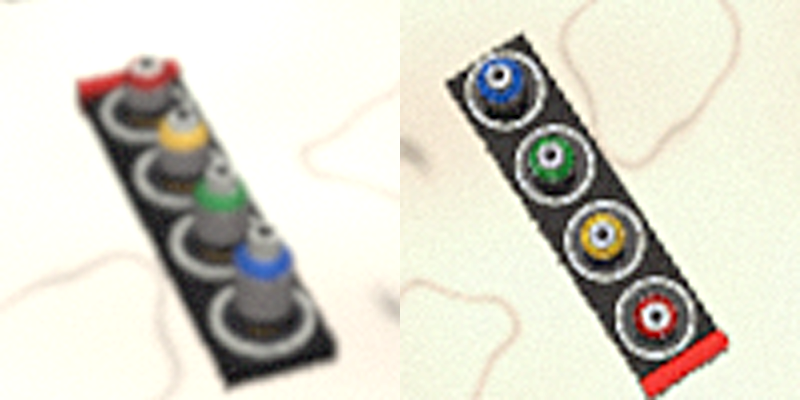

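View pics/scene_f.png

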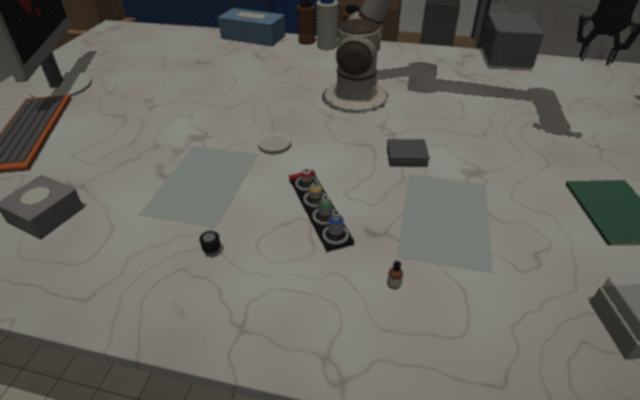

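All four objectives stand upright and centred in their cups, red, yellow, green, blue from the red end. The bottle (397,275) and the eyepiece (210,242) are unmoved, and the arm is clear.

Run:
```python
from rig import bot
bot.sign_off(); print(bot.current_clock())
```

```text
the job is handed in; nothing more can be done
the job is handed in; nothing more can be done
```

All four objectives are on the storage bar, one per cup: red next to the red end, then yellow, green and blue at the far end. I handed the job in at about 47.5 s on the robot's clock, against the 109 s limit.

**Last checks:** pictures from both cameras, taken with the arm back at its start pose, show each objective upright and centred in its cup. The oil bottle and eyepiece areas match the first top picture apart from noise.

**What disagreed:**
- **Fingertip position:** the fingertips were about 31 mm farther back than the reported TCP with the gripper 60% open, far more than the tool description allows. I saw this in the pictures, measured it by touching the bench beside red with about 5 N, and set all grasp and placing heights from it.
- **Camera positions:** the two cameras differed by 2 to 4 mm, so I used their average.

The objectives touched the felt with about 6 to 8 N when set down.

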